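# Feed the next capacitor to the test cradle

## Robot

A 6-joint arm with a two-finger parallel gripper is mounted at the origin on the work surface. World frame = base frame: x ahead of the robot, y to its left, z up, the work surface at z = 0. Lengths are in m, angles in rad, forces in N, time in s.
With the tool pointing down it reaches from about 0.4 to 0.825 m from the base axis. Payload 7 kg.
Tool frame: the origin (TCP) lies on the mounting face of the last link; the fingertips stand 173 mm ahead of it and the grasp point (between the pads) lies ctrl.tcp_to_grasp ahead of it (ctrl.tcp_to_grasp is the distance from the TCP to the grasp point, in m); z points along the fingers, y is the direction in which the jaws open and shut (so a half turn about z gives the same grasp; the last joint's range is limited). The gripper opens to 85 mm and grips with 20 to 120 N. Pads are 22 mm wide; open, the fingers measure 114 mm over their backs; the gripper's body (76 mm by 85 mm) begins 54 mm behind the grasp point. The pads swing forward as they close: fully open they stand 13 mm farther back than shut.
Start: joints at [-0.951, 0.359, 0.012, 0, -1.224, -0.288], TCP at [0.22, -0.638, 0.405] pointing down, gripper open.
Joint ranges: [-3.07, 3.07], [-1.43, 2.12], [-1.02, 1.25], [-3.03, 1.67], [-3.05, -0], [-3.03, 3.03]. Speed limits (rad/s): [2.39, 2.39, 3.01, 3.14, 3.14, 3.14].

## Interface

Orientations are given as a unit quaternion [w, x, y, z].
In Python, from plant import ctrl gives the robot as it stands.
- The arm moves only by the tool step_arm, never from a script. Its argument "motion" is a list that holds one entry, the list of rows, each a list of 7 numbers: the opening in per cent of the stroke, from 0 (shut) to 100 (fully open), then the shift along the world's x, y, z in mm, then the turn, a rotation vector about the world's x, y, z in degrees. In form: [[[gripper, x, y, z, rx, ry, rz], ...]]. A call has 1 to 12 rows; each row is the pose to reach, as a shift and turn from the pose measured when the call began; what a row does not reach only later rows make up. A row lasts 1/8 s, in which the tool goes at most 62.5 mm and 10.7 degrees, less where a joint would pass 70% of its speed; a pose out of reach is approached as far as the arm can. A call with a gripper value outside its range is refused whole. The fingers move at their own pace and stop on an object; the grip force is fixed at half the most. Time passes only in rows, so rows that repeat a pose let the fingers close. It gives the time, the measured TCP pose, the force and the opening at its end, in the units of the state.
- ctrl.sense(): the state, without advancing time (a new reading comes with each control period).
- ctrl.read_camera(name): name is "scene" or "side" or "wrist"; returns a dict with "img" (480x640x3 uint8, blue, green, red), "fx", "fy", "cx", "cy" (pixels), "extrinsics" (4x4, takes a point from camera to world coordinates). Camera axes: x right, y up, looking along -z (the intrinsics and any distortion apply to the point x, -y, -z); pixel columns grow to the right and rows downward; lengths in m; the calibration is good to about 2 mm. A picture is of the moment at which its call begins. There is no depth.
- ctrl.job_done(): hands the job in, once; it reports no verdict.
The state is a dict: "time_s": time; "q": joint angles; "joint_vel": joint speeds; "joint_torque": joint torques, N m; "position": TCP position; "tcp_rot": TCP orientation; "contact_force": force on the tool from outside, world axes, zero at the start; "ft_torque": the same for the moment, N m; "finger_gap": opening from 0.0 (shut) to 1.0 (fully open).
Only numpy, scipy, OpenCV 4.12 (cv2) and the standard library are available. Lean on these libraries where they do the work, as an engineer would, in place of code of your own. Each camera call takes 0.05 s, during which the arm holds its last target. There are 200 camera calls.

## Task

Take the lowest capacitor, the one resting against the stop of the sloped feed track, and lay it lengthways in the V of the larger test cradle, roughly centred and settled on both sides of the V; lower it in, do not drop it. The next capacitor in the track must be left lying where it rolls to, square against the stop.

Things in the scene. Friction and masses are not known exactly. Their poses are not given: they have to be found in the camera images.
- cap1: the capacitor to take: dark maroon cylinder with flat aluminium ends, 35 mm diameter, 50 mm long, about 70 g, rigid; the lowest of three alike in the track, against the stop. Origin at its centre; y is its long axis, level across the track (x, z turn as it rolls). Its neighbour touches it uphill; its flat ends stick out 7 mm beyond the track floor each side, with free space beside them.
- cap2: the next capacitor in the row, identical, touching cap1 on its uphill side at the start (centres 35 mm apart). Origin at its centre; y is its long axis. It rolls down to the stop by itself when cap1 is lifted away.
- track: fixed track, floor 36 mm wide, sloping 10 deg. Origin on the bench under the centre of a capacitor at the stop (that centre: x 0, y 0, z 47 mm); x level, uphill; y across; z up. Steel stop at x -13 to -24 mm, 30 mm wide, top z 49 mm. Guides beside the row only at x over 35 mm, outer faces y +-31 mm, 10 mm above the floor. Floor ends at x 120 mm, z 50 mm; top of the third capacitor z 77 mm.
- cradle: the larger of two fixed grey V cradles: base 90 (x) by 36 mm (y); 90 degree V open upward, running along y, 36 mm long; rims 38 mm above the bench, 48 mm apart. Origin on the bench under the middle of the V; x across, y along the V, z up. A seated capacitor lies along y, centre at x 0, y 0, z 39 mm, ends sticking out 7 mm each side; either way round.

How it is judged:
At the end, for the whole second after the job is handed in: cap1 at rest in the V of the larger cradle: centre within 10 mm across, 14 mm along, 6 mm of seated height 39 mm; axis within 11 degrees of the V. cap2 at rest at the stop: centre within 10 mm along, 12 mm across, 7 mm in height of its place there; axis within 11 degrees of square to the track (x of cap1 in the frame of cradle between -0.01 and 0.01 m and y of cap1 in the frame of cradle between -0.014 and 0.014 m and z of cap1 in the frame of cradle between 0.033 and 0.045 m and angle between the y axis of cap1 and the y axis of cradle, either way round below 0.2 rad and linear speed of each of cap1, cap2 below 0.03 m/s and x of cap2 in the frame of track between -0.01 and 0.01 m and y of cap2 in the frame of track between -0.012 and 0.012 m and z of cap2 in the frame of track between 0.04 and 0.054 m and angle between the y axis of cap2 and the y axis of track, either way round below 0.2 rad); the robot touches nothing.
It fails at once if cap1 is dropped: it moves faster than 0.5 m/s (a free fall of over about 13 mm) while not in the fingers (linear speed of cap1 above 0.5 m/s and contact force between cap1 and the fingers below 0.05 N).
It also fails if it takes over 40 s, if anything falls off the work surface, if the arm or the gripper's body presses on something with over 40 N, if the wrist force passes 120 N, or if a joint passes its speed limit or range.

## Working session

There is one attempt and no reset: what is moved stays moved. The work goes in short steps, Python scripts to look and compute and a tool call to move; the robot and the scene stay as the last step left them, time stands still between calls to the robot, and variables do not carry over. Pictures are saved under pics/ and viewed, about 8 in all and at most 12, crops included, and the job is handed in when it is done.

Besides the shell and the picture viewer there is one more tool, called after ">>>" as a command line: name --argument value ..., lists and objects as JSON in quotes. step_arm: Moves the arm, as the interface text tells. Its arguments: {"type":"object","properties":{"motion":{"type":"array","items":{"type":"array","items":{"type":"array","items":{"type":"number"}}}}},"required":["motion"]}

```bash
mkdir -p pics; ls; cat > h.py <<'E'
import numpy as np, cv2
from plant import ctrl
def snap(n,f):
    r=ctrl.read_camera(n); cv2.imwrite(f'pics/{f}.png',r['img']); np.savez(f'pics/{f}.npz',**r); return r
def load(f): return np.load(f'pics/{f}.npz')
def ray(r,u,v):
    E=np.array(r['extrinsics']); d=np.array([(u-r['cx'])/r['fx'],-(v-r['cy'])/r['fy'],-1.])
    return E[:3,3],E[:3,:3]@d
def onz(r,u,v,z):
    o,d=ray(r,u,v); return o+d*(z-o[2])/d[2]
def proj(r,P):
    E=np.array(r['extrinsics']); p=E[:3,:3].T@(np.array(P)-E[:3,3]); return r['cx']+r['fx']*p[0]/-p[2], r['cy']+r['fy']*p[1]/p[2]
E
python3 - <<'E'
from h import *
np.set_printoptions(precision=4,suppress=True)
print(ctrl.tcp_to_grasp); s=ctrl.sense(); print(s['time_s'],s['position'],s['tcp_rot'])
for n in('scene','side','wrist'):
    r=snap(n,n+'0'); print(n,r.keys(),r['fx'],r['cx'],r['cy'],r['extrinsics'])
E
```

```text
pics
0.1547
0.0 [ 0.2198 -0.638   0.4037] [-0.0002 -0.1651  0.9863  0.0008]
scene dict_keys(['img', 'fx', 'fy', 'cx', 'cy', 'extrinsics']) 448.71976934781793 318.41327148616693 240.13257956705814 [[ 0.7796 -0.4862  0.3947  0.796 ]
 [ 0.626   0.6225 -0.4697 -0.3434]
 [-0.0174  0.6133  0.7896  0.6367]
 [ 0.      0.      0.      1.    ]]
side dict_keys(['img', 'fx', 'fy', 'cx', 'cy', 'extrinsics']) 493.29941836453935 314.61012257742834 236.9860403707273 [[ 0.8028  0.4504 -0.3907  0.2231]
 [-0.596   0.5865 -0.5484 -0.4129]
 [-0.0178  0.6731  0.7393  0.6088]
 [ 0.      0.      0.      1.    ]]
wrist dict_keys(['img', 'fx', 'fy', 'cx', 'cy', 'extrinsics']) 332.3282613844132 315.68246925275093 239.33666599806304 [[-0.3252 -0.9103 -0.2563  0.1552]
 [ 0.9457 -0.3123 -0.0907 -0.6617]
 [ 0.0025 -0.2719  0.9623  0.3726]
 [ 0.      0.      0.      1.    ]]
```

View pics/scene0.png

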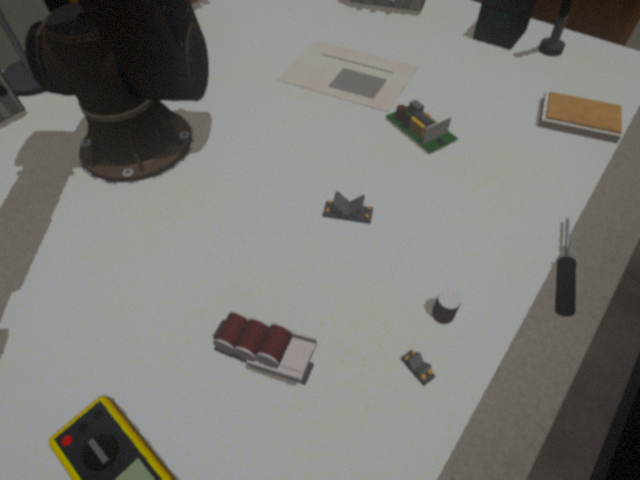

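View pics/side0.png

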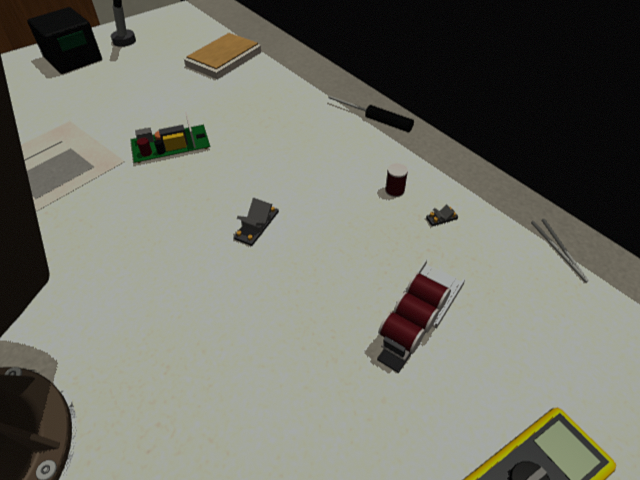

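The scene view shows the track with its row of three at (215–315, 315–380), the lowest at the left (232,330). The larger cradle is at (348,208). In the side view the lowest capacitor is at (402,331) with the stop below it at (393,357), and the cradle is at (256,222). I'll zoom in on these.

```bash
python3 - <<'E'
from h import *
a=load('scene0');b=load('side0')
def c(r,x,y,w=130,h=97): return cv2.resize(cv2.convertScaleAbs(r['img'][y:y+h,x:x+w],alpha=1.5),(400,300),interpolation=cv2.INTER_CUBIC)
cv2.imwrite('pics/m1.png',np.vstack([np.hstack([c(a,200,300),c(b,350,260,130,130*3//4+20)[:300]]),np.hstack([c(a,316,185,65,49),c(b,223,190,80,60)])]))
def gb(r):
    m=r['img'].astype(int); k=((m[...,2]>m[...,1]*1.7)&(m[...,2]>m[...,0]*1.7)&(m[...,2]>35)).astype('uint8')
    n,l,s,ce=cv2.connectedComponentsWithStats(k)
    for i in range(1,n):
        if s[i,4]>60: print(s[i],ce[i])
gb(a);print();gb(b)
E
```

```text
[ 61 435  12  12 111] [ 66.54054054 440.27927928]

[   0    0   99   52 1631] [33.69773145 18.3304721 ]
[137 137  11   8  67] [142.05970149 140.70149254]
[409 274  38  30 590] [427.46271186 288.11694915]
[397 293  39  33 674] [415.68545994 308.04154303]
[381 313  41  32 716] [400.94692737 328.18575419]
```

View pics/m1.png

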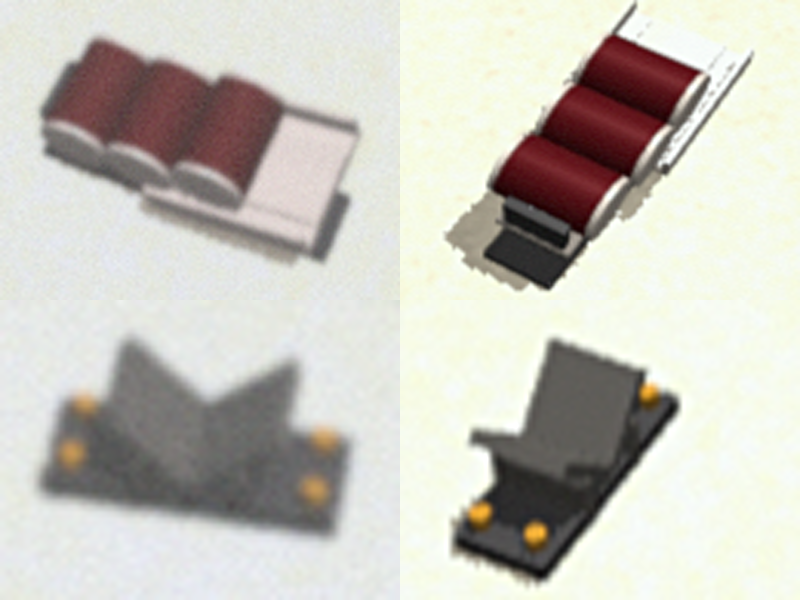

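```bash
python3 - <<'E'
from h import *
np.set_printoptions(precision=4,suppress=True)
a=load('scene0');b=load('side0')
S=lambda x,y:(316+x/6.154-.4,185+y/6.122-.4)
D=lambda x,y:(223+x/5-.4,190+y/5-.4)
print('scene screws z8');
for p in[(85,405),(72,453),(323,438),(315,489)]: print(onz(a,*S(*p),.007))
print('side screws')
for p in[(480-400,515-300),(535-400,535-300),(648-400,395-300)]: print(onz(b,*D(*p),.007))
print('scene base front',[onz(a,*S(*p),0) for p in((40,492-0),(332,535))])
S=lambda x,y:(316+x/6.154-.4,185+(y-300)/6.122-.4)
print('fixed scene screws')
for p in[(85,405),(72,453),(323,438),(315,489)]: print(onz(a,*S(*p),.007))
print('base front',[onz(a,*S(*p),0) for p in((40,492),(332,535))])
print('rims',[onz(a,*S(*p),.038) for p in((130,340),(110,403),(297,362),(293,430))])
print('side base',[onz(b,*D(x-400,y-300),0) for x,y in((455,547),(545,580),(680,405))])
print('caps')
C=[(400.95,328.19),(415.69,308.04),(427.46,288.1)]
for i,c in enumerate(C): print(onz(b,*c,.047+.0061*i+.007))
m=a['img'][300:400,200:330].astype(int)
k=((m[...,2]>m[...,1]*1.35)&(m[...,2]>m[...,0]*1.3)).astype('uint8')
n,l,s,ce=cv2.connectedComponentsWithStats(k)
for i in range(1,n):
  if s[i,4]>60: print(s[i],ce[i])
T=lambda x,y:(200+x/3.077-.4,300+y/3.093-.4)
U=lambda x,y:(350+x/3.077-.4,260+y/2.564-.4)
print('cap centres scene', [onz(a,*T(*p),.054+.0061*i) for i,p in enumerate([(92,90),(150,113),(225,132)])])
print('end face bottoms? side stop top edge z49',[onz(b,*U(*p),.049) for p in((103,198),(170,232))])
print('stop base ',[onz(b,*U(*p),0) for p in((85,257),(150,288))])
E
```

```text
scene screws z8
[0.5111 0.0247 0.007 ]
[0.5185 0.0092 0.007 ]
[0.5707 0.0567 0.007 ]
[0.579  0.0409 0.007 ]
side screws
[0.4464 0.1188 0.007 ]
[0.4563 0.0998 0.007 ]
[0.5224 0.1324 0.007 ]
scene base front [array([ 0.5167, -0.003 , -0.    ]), array([0.5892, 0.0354, 0.    ])]
fixed scene screws
[0.4399 0.1161 0.007 ]
[0.449 0.098 0.007]
[0.5057 0.1499 0.007 ]
[0.5157 0.1314 0.007 ]
base front [array([0.4473, 0.0843, 0.    ]), array([0.5271, 0.1248, 0.    ])]
rims [array([0.4517, 0.1228, 0.038 ]), array([0.4627, 0.0987, 0.038 ]), array([0.4965, 0.1459, 0.038 ]), array([0.5113, 0.1228, 0.038 ])]
side base [array([0.4349, 0.1174, 0.    ]), array([0.4511, 0.0865, 0.    ]), array([0.5321, 0.1276, 0.    ])]
caps
[ 0.5098 -0.1981  0.054 ]
[ 0.5435 -0.1896  0.0601]
[ 0.5753 -0.1785  0.0662]
[  17   14   73   46 1729] [54.4806 35.6009]
cap centres scene [array([ 0.5049, -0.2003,  0.054 ]), array([ 0.537 , -0.1934,  0.0601]), array([ 0.5725, -0.1808,  0.0662])]
end face bottoms? side stop top edge z49 [array([ 0.4852, -0.1917,  0.049 ]), array([ 0.4942, -0.2226,  0.049 ])]
stop base  [array([ 0.4779, -0.1942,  0.    ]), array([ 0.4885, -0.2245,  0.    ])]
```

Estimates: cradle at about (0.480, 0.122) with its x axis at about 27°. cap1 is at about (0.506, -0.201) with track x at about 16.5°. Both agree across the two views to within a few mm. I'll go to a hover above cap1.

>>> step_arm --motion '[[[100,30,45,0,0,0,0],[100,60,90,0,0,0,0],[100,90,135,0,0,0,0],[100,120,180,0,0,0,0],[100,150,230,0,0,0,-1],[100,180,280,0,0,0,-2],[100,215,330,-20,0,0,-2.5],[100,250,380,-50,0,0,-2.5],[100,275,420,-80,0,0,-2.5],[100,286,437,-94,0,0,-2.5],[100,286,437,-94,0,0,-2.5],[100,286,437,-94,0,0,-2.5]]]'

```text
time_s: 1.65
position: [0.5057, -0.2017, 0.3105]
tcp_rot: [0.0, -0.143, 0.99, 0.0]
contact_force: [0.2, 1.3, 0.7]
finger_gap: 0.998
```

```bash
python3 - <<'E'
from h import *
np.set_printoptions(precision=4,suppress=True)
s=ctrl.sense(); print(s['time_s'],s['position'],s['tcp_rot'],s['contact_force'])
r=snap('wrist','wrist1'); cv2.imwrite('pics/wrist1b.png',cv2.convertScaleAbs(r['img'],alpha=1.3))
print(r['extrinsics'],proj(r,[.506,-.201,.047]))
E
```

```text
1.65 [ 0.5057 -0.2017  0.3105] [ 0.     -0.1434  0.9897  0.0004] [0.1779 1.2943 0.6736]
[[-0.2834 -0.9229 -0.2605  0.4402]
 [ 0.959  -0.2722 -0.079  -0.2224]
 [ 0.002  -0.2722  0.9622  0.2793]
 [ 0.      0.      0.      1.    ]] (np.float64(317.6688641321669), np.float64(243.948864747078))
```

View pics/wrist1b.png

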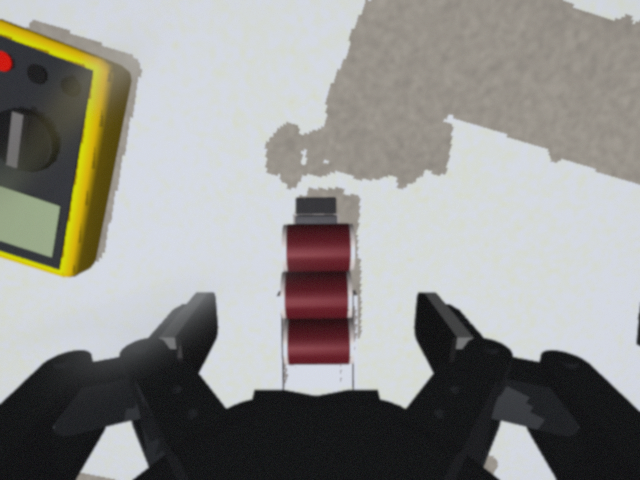

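The wrist view shows cap1 at about (318,248) with the stop above it at (316,207), and the row runs vertically between the open fingers. Next I measure it from here.

```bash
python3 - <<'E'
from h import *
np.set_printoptions(precision=4,suppress=True)
r=load('wrist1'); m=r['img'].astype(int)
k=((m[...,2]>m[...,1]*1.7)&(m[...,2]>m[...,0]*1.5)&(m[...,2]>35)).astype('uint8'); k[:,:250]=0
k=cv2.morphologyEx(k,cv2.MORPH_OPEN,np.ones((3,3)))
cols=k[:,295:345].mean(1); print([(i,round(float(c),1)) for i,c in enumerate(cols) if 218<i<370 and c<.9 and cols[i]>0 or i in(222,223)])
g=r['img'][215:370,300:340,2].mean(1); print(g.astype(int))
for y in(240,255,285,300,332,350):
    x=np.flatnonzero(k[y]); print(y,x.min(),x.max())
i=.0061
for nm,y,z in(('c1',248,.064),('c2',296,.070),('c3',342,.076)):
    x=np.flatnonzero(k[y]); u=(x.min()+x.max())/2; print(nm,onz(r,u,y,z), [onz(r,x.min(),y,z-.003),onz(r,x.max(),y,z-.003)])
# silhouette lower (stop-side) edge of c1 : ray tangent
# stop top z49
print('stop',[onz(r,*p,.049) for p in((297,224),(316,224),(336,224),(297,214),(336,214))])
E
```

```text
[(222, 0.0), (223, 0.0), (225, 0.2), (226, 0.4), (272, 0.6), (274, 0.3), (275, 0.9), (319, 0.6), (322, 0.2)]
[ 64  61  67  70  72  73  73  69  58  42  34  36  39  41  44  47  50  52
  54  56  57  59  61  63  64  66  68  71  73  76  79  82  86  90  94  97
  99 101 103 104 103  99  93  88  84  80  78  77  75  73  72  71  69  67
  63  57  47  37  34  35  37  39  42  44  46  48  50  52  54  56  58  59
  61  62  64  67  69  72  75  79  82  86  91  94  98 100 101 100 100  99
  95  91  86  81  78  76  75  74  72  71  69  66  60  48  37  32  33  35
  37  39  41  43  46  47  49  51  53  55  57  58  60  62  64  67  69  73
  77  80  84  88  92  96 100 102 101  99  96  93  90  86  82  79  77  75
  74  73  72  73  85 117 149 161 164 164 164]
240 288 348
255 288 348
285 287 345
300 286 346
332 289 347
350 289 348
c1 [ 0.5039 -0.2015  0.064 ] [array([ 0.5106, -0.221 ,  0.061 ]), array([ 0.4989, -0.1815,  0.061 ])]
c2 [ 0.5356 -0.1936  0.07  ] [array([ 0.5429, -0.2132,  0.067 ]), array([ 0.5311, -0.1731,  0.067 ])]
c3 [ 0.566  -0.1831  0.076 ] [array([ 0.5737, -0.2022,  0.073 ]), array([ 0.5621, -0.1629,  0.073 ])]
stop [array([ 0.4954, -0.2195,  0.049 ]), array([ 0.4916, -0.2065,  0.049 ]), array([ 0.4876, -0.1929,  0.049 ]), array([ 0.4884, -0.2214,  0.049 ]), array([ 0.4807, -0.1951,  0.049 ])]
```

>>> step_arm --motion '[[[100,2,1,-30,0,0,0],[100,2,1,-60,0,0,0],[100,2,1,-85,0,0,0],[100,2,1,-100,0,0,0],[100,2,1,-108,0,0,0],[100,2,1,-108,0,0,0],[100,2,1,-108,0,0,0]]]'

```text
time_s: 2.58
position: [0.508, -0.201, 0.2036]
tcp_rot: [0.001, -0.143, 0.99, 0.0]
contact_force: [0.4, 0.1, 0.5]
finger_gap: 1.003
```

```bash
python3 - <<'E'
from h import *
r=snap('wrist','wrist2'); s=snap('side','side2')
c=lambda i,x,y,w,h:cv2.resize(cv2.convertScaleAbs(i[y:y+h,x:x+w],alpha=1.4),(400,300))
cv2.imwrite('pics/m2.png',np.hstack([c(r['img'],0,0,640,480),c(s['img'],320,240,160,120)]))
E
```

```text
(no output)
```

View pics/m2.png

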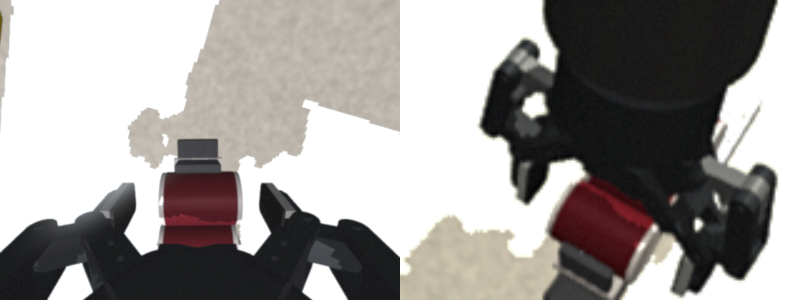

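The picture shows cap1 centred between the open fingers and both tips clear of the track, so I close.

>>> step_arm --motion '[[[80,0,0,0,0,0,0],[65,0,0,0,0,0,0],[50,0,0,0,0,0,0],[40,0,0,0,0,0,0],[40,0,0,0,0,0,0],[40,0,0,0,0,0,0],[40,0,0,0,0,0,0],[40,0,0,0,0,0,0]]]'

```text
time_s: 3.68
position: [0.5081, -0.2009, 0.204]
tcp_rot: [0.001, -0.143, 0.99, 0.0]
contact_force: [-1.7, 1.1, 5.1]
finger_gap: 0.581
```

Gap 0.581 is about 49.4 mm, so cap1 is gripped. I lift briskly so the tips clear before cap2 rolls in.

>>> step_arm --motion '[[[40,0,0,40,0,0,0],[40,-2,-1,95,0,0,0],[40,-5,-1,120,0,0,0],[40,-5,-1,120,0,0,0],[40,-5,-1,120,0,0,0],[40,-5,-1,120,0,0,0]]]'

```text
time_s: 4.42
position: [0.5028, -0.2018, 0.3227]
tcp_rot: [0.0, -0.143, 0.99, 0.0]
contact_force: [0.5, 0.2, -0.9]
finger_gap: 0.576
```

```bash
python3 - <<'E'
from h import *
r=snap('wrist','wrist3'); s=snap('side','side3')
c=lambda i,x,y,w,h:cv2.resize(cv2.convertScaleAbs(i[y:y+h,x:x+w],alpha=1.4),(400,300))
cv2.imwrite('pics/m3.png',np.hstack([c(r['img'],0,0,640,480),c(s['img'],320,240,160,120)]))
E
```

```text
(no output)
```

View pics/m3.png

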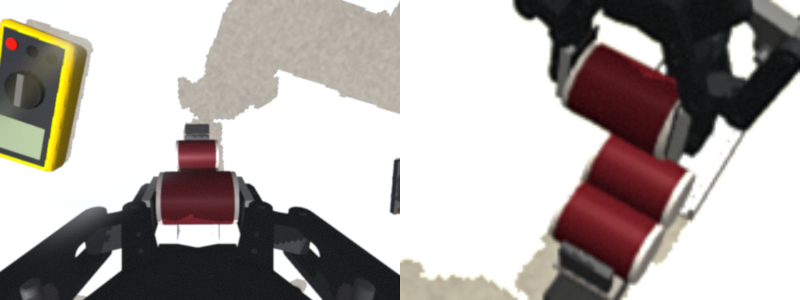

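cap1 is held level in the wrist view at (200,198), and cap2 has rolled down square against the stop. I hover 60 mm to the +x side of the cradle so the wrist camera can see the V clear of the held part.

>>> step_arm --motion '[[[40,2,30,0,0,0,0],[40,6,80,0,0,0,1],[40,11,130,0,0,0,3],[40,15,180,0,0,0,5],[40,20,230,0,0,0,7],[40,24,280,0,0,0,9],[40,28,325,0,0,0,10.5],[40,30,351,0,0,0,10.5],[40,30,351,0,0,0,10.5],[40,30,351,0,0,0,10.5],[40,30,351,0,0,0,10.5]]]'

```text
time_s: 5.9
position: [0.5329, 0.1483, 0.3227]
tcp_rot: [-0.0, -0.233, 0.973, 0.0]
contact_force: [0.1, 0.1, -0.6]
finger_gap: 0.579
```

```bash
python3 - <<'E'
from h import *
np.set_printoptions(precision=4,suppress=True)
r=snap('wrist','wrist4'); cv2.imwrite('pics/wrist4b.png',cv2.convertScaleAbs(r['img'],alpha=1.3)); s=ctrl.sense()
m=r['img'].astype(int)
k=((m[...,2]>m[...,1]*1.7)&(m[...,2]>m[...,0]*1.5)&(m[...,2]>35))
c=np.flatnonzero(k[150:,300:340].mean(1)>.5)+150; print('rows',c.min(),c.max())
v=(c.min()+c.max())/2; print(s['position'],'cap',onz(r,316,v,s['position'][2]-.157)-s['position'])
for d in(-10,0,10):
    x=np.flatnonzero(k[int(v)+d]);print(x.min(),x.max(),onz(r,(x.min()+x.max())/2,v+d,s['position'][2]-.157)-s['position'])
E
```

```text
rows 279 357
[0.5329 0.1483 0.3229] cap [ 0.0013 -0.0005 -0.157 ]
259 373 [-0.0028 -0.0026 -0.157 ]
258 373 [ 0.0014 -0.0007 -0.157 ]
258 373 [ 0.0056  0.0015 -0.157 ]
```

View pics/wrist4b.png

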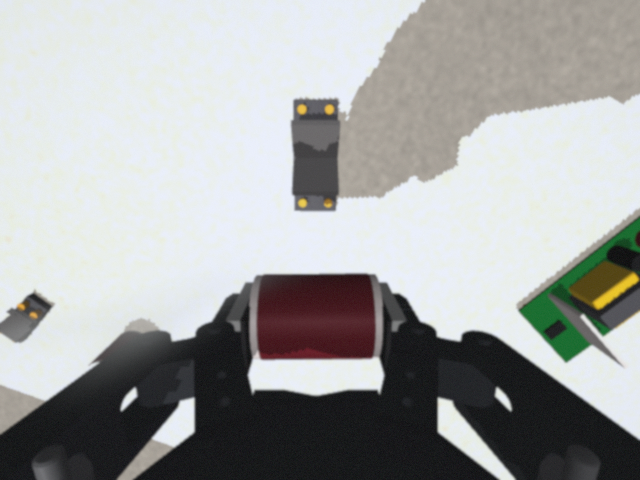

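The cradle is at (316,155), parallel to the held part, with screws near (302,109), (329,109), (302,203) and (328,203).

```bash
python3 - <<'E'
from h import *
np.set_printoptions(precision=4,suppress=True)
r=load('wrist4'); hsv=cv2.cvtColor(r['img'],cv2.COLOR_BGR2HSV)
k=cv2.inRange(hsv,(10,120,100),(30,255,255))[90:220,280:350]
n,l,s,ce=cv2.connectedComponentsWithStats(k)
P=[onz(r,*(ce[i]+[280,90]),.007) for i in range(1,n) if s[i,4]>15]; print(np.array(P),np.mean(P,0))
R=[onz(r,*p,.038) for p in((291.5,121),(340,121),(293.5,195),(338.5,195))]
print(np.array(R),np.mean(R,0),np.linalg.norm(R[0]-R[2]))
b=[onz(r,*p,0.005) for p in((292.5,99),(338.5,99),(294.5,210),(336.5,210))]
print(np.array(b),np.mean(b,0),np.linalg.norm(b[0]-b[2]),np.linalg.norm(b[1]-b[0]))
d=np.mean([b[2]-b[0],b[3]-b[1]],0);print(np.degrees(np.arctan2(d[1],d[0])))
E
```

```text
[[0.4519 0.0936 0.007 ]
 [0.442  0.1132 0.007 ]
 [0.519  0.1274 0.007 ]
 [0.5098 0.1472 0.007 ]] [0.4807 0.1203 0.007 ]
[[0.4647 0.0931 0.038 ]
 [0.4489 0.1242 0.038 ]
 [0.512  0.1176 0.038 ]
 [0.4965 0.1483 0.038 ]] [0.4805 0.1208 0.038 ] 0.05336715699849635
[[0.4484 0.0836 0.005 ]
 [0.4317 0.1164 0.005 ]
 [0.5287 0.1244 0.005 ]
 [0.5121 0.1571 0.005 ]] [0.4802 0.1204 0.005 ] 0.09006323645809705 0.03681363440362822
26.889049679348126
```

Both estimates agree: cradle (0.4805, 0.1205) at 26.9°, and its base measures 90 x 37 mm as given. I move over it, then lower.

>>> step_arm --motion '[[[40,-25,-12,-10,0,0,0],[40,-54,-27,-30,0,0,0],[40,-54,-27,-60,0,0,0],[40,-54,-27,-90,0,0,0],[40,-54,-27,-106,0,0,0],[40,-54,-27,-106,0,0,0],[40,-54,-27,-106,0,0,0]]]'

```text
time_s: 6.82
position: [0.4793, 0.1212, 0.2176]
tcp_rot: [0.001, -0.233, 0.973, 0.0]
contact_force: [0.3, 0.5, 0.2]
finger_gap: 0.577
```

```bash
python3 - <<'E'
from h import *
r=snap('scene','scene5'); s=snap('side','side5')
c=lambda i,x,y,w,h:cv2.resize(cv2.convertScaleAbs(i[y:y+h,x:x+w],alpha=1.4),(400,300))
cv2.imwrite('pics/m5.png',np.hstack([c(r['img'],290,140,120,90),c(s['img'],190,150,140,105)]))
E
```

```text
(no output)
```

View pics/m5.png

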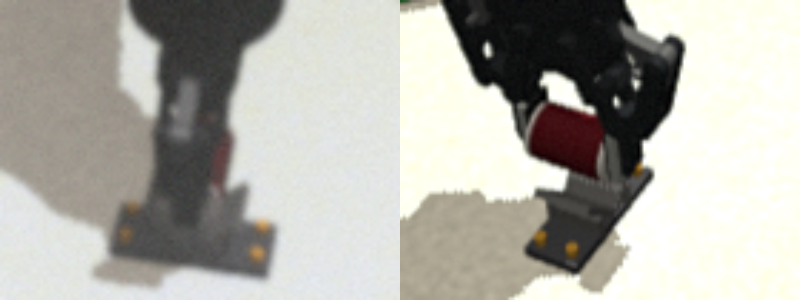

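cap1 is right above the V, level and centred. I lower the last 21 mm slowly, stopping to read the force.

>>> step_arm --motion '[[[40,0,0,-6,0,0,0],[40,0,0,-12,0,0,0],[40,0,0,-16,0,0,0],[40,0,0,-18,0,0,0],[40,0,0,-19,0,0,0],[40,0,0,-19,0,0,0]]]'

```text
time_s: 7.68
position: [0.4793, 0.1214, 0.1988]
tcp_rot: [0.001, -0.233, 0.973, 0.001]
contact_force: [-0.9, -0.1, -0.4]
finger_gap: 0.577
```

>>> step_arm --motion '[[[40,0,0,-1,0,0,0],[40,0,0,-2,0,0,0],[40,0,0,-2.5,0,0,0],[40,0,0,-2.5,0,0,0]]]'

```text
time_s: 8.18
position: [0.4793, 0.1214, 0.1962]
tcp_rot: [0.001, -0.233, 0.973, 0.001]
contact_force: [-1.4, 0.8, -0.8]
finger_gap: 0.579
```

>>> step_arm --motion '[[[40,0,0,-1,0,0,0],[40,0,0,-1.5,0,0,0],[40,0,0,-1.5,0,0,0]]]'

```text
time_s: 8.55
position: [0.4795, 0.1215, 0.1956]
tcp_rot: [0.001, -0.233, 0.973, 0.001]
contact_force: [-2.4, -0.5, 10.4]
finger_gap: 0.578
```

The force is now 10 N upward at the expected seated height (TCP 0.1956), so it is seated. I release and retreat straight up.

>>> step_arm --motion '[[[55,0,0,0.5,0,0,0],[62,0,0,0.5,0,0,0],[70,0,0,0.5,0,0,0],[80,0,0,0.5,0,0,0],[100,0,0,0.5,0,0,0],[100,0,0,0.5,0,0,0]]]'

```text
time_s: 9.3
position: [0.4795, 0.1215, 0.196]
tcp_rot: [0.001, -0.233, 0.973, 0.001]
contact_force: [0.6, -0.5, 0.3]
finger_gap: 1.005
```

>>> step_arm --motion '[[[100,0,0,15,0,0,0],[100,0,0,40,0,0,0],[100,0,0,80,0,0,0],[100,20,10,125,0,0,0],[100,53,27,125,0,0,0],[100,53,27,125,0,0,0],[100,53,27,125,0,0,0]]]'

```text
time_s: 10.18
position: [0.532, 0.1481, 0.3203]
tcp_rot: [0.0, -0.233, 0.973, 0.0]
contact_force: [-1.2, -0.0, -0.6]
finger_gap: 1.002
```

```bash
python3 - <<'E'
from h import *
np.set_printoptions(precision=4,suppress=True)
w=snap('wrist','wrist6'); s=snap('side','side6'); a=snap('scene','scene6')
c=lambda i,x,y,w,h:cv2.resize(cv2.convertScaleAbs(i[y:y+h,x:x+w],alpha=1.4),(400,300))
cv2.imwrite('pics/m6.png',np.vstack([np.hstack([c(w['img'],240,80,160,120),c(s['img'],190,170,120,90)]),np.hstack([c(s['img'],350,270,120,90),c(a['img'],200,300,120,90)])]))
m=w['img'].astype(int); k=((m[...,2]>m[...,1]*1.7)&(m[...,2]>m[...,0]*1.5)&(m[...,2]>35)).astype('uint8')
n,l,S,ce=cv2.connectedComponentsWithStats(k)
for i in range(1,n):
  if S[i,4]>300:
    p=cv2.findContours((l==i).astype('uint8'),0,2)[0][0]; rc=cv2.minAreaRect(p); print(S[i],rc,onz(w,*rc[0],.039))
E
```

```text
[ 285  136   62   48 2722] ((315.5, 159.5), (47.0, 61.0), 90.0) [0.4801 0.1206 0.039 ]
```

View pics/m6.png

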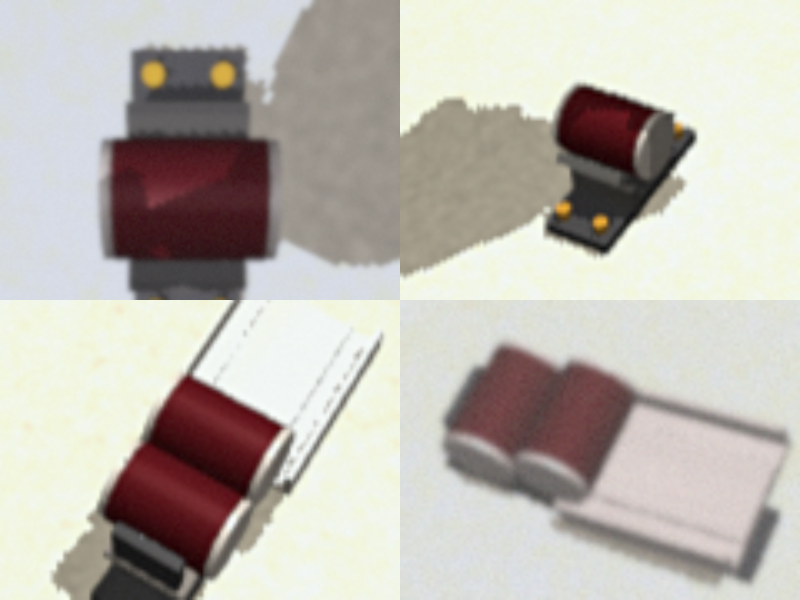

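cap1 is centred and square in the V: measured (0.4801, 0.1206) against the cradle at (0.4805, 0.1205). cap2 is square at the stop and the robot is clear, so I hand in.

```bash
python3 -c "
from plant import ctrl
print(ctrl.job_done())"
```

```text
the job is handed in; nothing more can be done
None
```

I took cap1 by its flat ends, lifted it off the track, lowered it into the V of the larger cradle until it touched (about 10 N), released it and backed off. The job was handed in at about 10 s of the 40 s allowed; the hand-in reports no verdict.

- **cap1:** the last wrist picture put its centre at (0.480, 0.121), within about 1 mm of the measured cradle centre. Its axis showed no visible tilt from the V. It touched down at the seated height I expected, to within about 1 mm.
- **cap2:** it rolled down by itself and lay square against the stop in both last views. I checked this by eye and did not measure it.
- **Robot:** the gripper was open and well clear, with no contact force beyond sensor noise.
- **Disagreement:** my position estimates for cap1 in the track differed by 2–5 mm between views. This did not affect the grasp. No check failed.

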